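# Stack screw cartons by weight in the carry crate

### The arm

A 6-joint arm with a two-finger parallel gripper is mounted at the origin on a cart in front of the work surface, level with it; the furniture and walls round the work are solid. World frame = base frame: x ahead of the robot, y to its left, z up, the work surface at z = 0. Lengths are in mm, angles in degrees, forces in N, time in s.
With the tool pointing down it reaches from about 350 to 850 mm from the base axis. Payload 8.1 kg.
Tool frame: the origin (TCP) lies at the centre of the arm's flange, where the gripper is bolted on; the fingertips stand 173 mm ahead of it and the grasp point (between the pads) lies 155 mm ahead of it; z points along the fingers, y is the line along which they close (so a half turn about z gives the same grasp; the last joint's range is limited). The gripper opens to 85 mm and grips with 20 to 120 N. Pads are 22 mm wide; open, the fingers measure 114 mm over their backs; the gripper's body (76 mm by 85 mm) begins 54 mm behind the grasp point. The pads swing forward as they close: fully open they stand 13 mm farther back than shut.
Start: joints at [-80.008, 7.471, 85.268, -0, 87.261, -4.893], TCP at [154.153, -579.865, 404.692] pointing down, gripper open.
Joint ranges: [-169.43, 169.43], [-51.17, 129.36], [1.28, 143.12], [-76.62, 256.62], [0, 156.53], [-152.29, 152.29]. Speed limits (degrees/s): [136.94, 136.94, 159.86, 180, 180, 180].

### API

Orientations are given as [roll, pitch, yaw] about the fixed x, y, z axes, in that order (R = Rz(yaw) Ry(pitch) Rx(roll)).
In Python, from bench import * gives the robot as it stands.
- The arm moves only by the shell command python3 -m jog 'ROWS' [FORCE]. ROWS is text: rows parted by semicolons, each of 7 numbers parted by spaces: the shift along the tool's x, y, z scaled (see below), then the turn, a rotation vector about the tool's x, y, z scaled (see below), then the closure, from -1 (fully open) to 1 (shut). In form: tx ty tz wx wy wz hand; .... A call has 1 to 5 rows; each row shifts and turns the commanded pose from where the row before left it, along the tool's axes as they then stand; what a row does not reach is not made up. The controller multiplies each number of a shift by 0.1 m and each number of a turn by 60 degrees. A row lasts 1/8 s, in which the tool goes at most 62.5 mm and 10.7 degrees, less where a joint would pass 70% of its speed; a pose out of reach is approached as far as the arm can. A call with a number of a shift or a turn outside -1 to 1 is refused whole. A call with a gripper value outside its range is refused whole. The fingers move at their own pace and stop on an object; FORCE is the grip in N (left out, the last holds). Time passes only in rows, so rows that do not move let the fingers close. It gives the time, the measured TCP pose, the force, the opening and the grip force at its end, in the units of the state.
- sense(): the state, without advancing time (a new reading comes with each control period).
- snapshot(name): name is "scene" or "side" or "wrist"; returns a dict with "img" (384x512x3 uint8, red, green, blue), "fx", "fy", "cx", "cy" (pixels), "dist" ([k1, k2, p1, p2, k3] as OpenCV has them; the pictures are not rectified), "extrinsics" (4x4, takes a point from camera to world coordinates). Camera axes: x right, y down, z forward; pixel columns grow to the right and rows downward; lengths in mm; the calibration is good to about 2 mm. A picture is of the moment at which its call begins. There is no depth.
- hand_in(): hands the job in; it is judged then, once.
The state is a dict: "time": time; "joint_pos": joint angles; "qd": joint speeds; "joint_efforts": joint torques, N m; "tool_pos": TCP position; "tcp_rot": TCP orientation; "ft_force": force on the tool from outside, world axes, zero at the start; "wrist_torque": the same for the moment, N m; "finger_gap": finger opening in mm; "grip_force": force on a finger pad.
Only numpy, scipy, OpenCV 4.12 (cv2) and the standard library are available. Lean on these libraries where they do the work, as an engineer would, in place of code of your own. Each camera call takes 0.05 s, during which the arm holds its last target. There are 200 camera calls.

### The job

Pack the three look-alike screw cartons into the wooden carry crate as one square, upright stack lying lengthwise between its high ends, in the middle of the crate: lift them to feel their weight, and put the heaviest on the crate's floor, the next heaviest on it and the lightest on top. Set each one down gently, flat and neatly over the one below, and leave the tape roll, nail jar and glue bottle where they are.

Things in the scene. Friction and masses are not known exactly. Their poses are not given: they have to be found in the camera images.
- crate: open wooden carry crate, fixed; origin at the centre of its underside, z up. Outside 146 (x) x 174 (y) mm, inside 130 x 150; floor top 10 mm above the origin. Sides at +x, -x only 30 mm high; ends at +y, -y 12 mm thick, 110 mm high, with a hand slot. A carton lying along y in its middle leaves the fingers 37 mm at each long side
- carton_a_mid (a point): centre (19 mm above the underside) of one of three look-alike closed screw cartons, tan with a red and white top, 55 (x) x 85 (y) x 38 mm high, flat on the bench, z up, 25 mm or more free on its long sides. They weigh about 0.75, 0.45 and 0.20 kg (each within 15 %); which is which can only be felt by lifting
- carton_a: the same carton as point carton_a_mid, origin at the centre of its underside
- carton_b_mid (a point): centre (19 mm above the underside) of one of three look-alike closed screw cartons, tan with a red and white top, 55 (x) x 85 (y) x 38 mm high, flat on the bench, z up, 25 mm or more free on its long sides. They weigh about 0.75, 0.45 and 0.20 kg (each within 15 %); which is which can only be felt by lifting
- carton_b: the same carton as point carton_b_mid, origin at the centre of its underside
- carton_c_mid (a point): centre (19 mm above the underside) of one of three look-alike closed screw cartons, tan with a red and white top, 55 (x) x 85 (y) x 38 mm high, flat on the bench, z up, 25 mm or more free on its long sides. They weigh about 0.75, 0.45 and 0.20 kg (each within 15 %); which is which can only be felt by lifting
- carton_c: the same carton as point carton_c_mid, origin at the centre of its underside
- tape_roll: bystander: roll of beige tape lying flat, 77 mm across, 18 mm high; origin under its centre
- nail_jar: bystander: grey jar with a tan lid, 63 mm across, 76 mm high; origin under its centre
- glue_bottle: bystander: white glue bottle with an orange spout, 43 x 60 x 169 mm high; origin under its centre
There are look-alikes about, which are no part of the job. What is shaped like the carton_b but turquoise is not meant.

How it is judged:
By the outcome, as a careful person would: the job done as asked, in the order asked, and still so for the second after the job is handed in, with the robot touching nothing.
It also fails if it takes over 72 s, if anything falls off the work surface, if the arm or the gripper's body presses on something with over 40 N, if the wrist force passes 120 N, or if a joint passes its speed limit or range.

## Working session

There is one attempt and no reset: what is moved stays moved. The work goes in short steps, Python scripts to look and compute and a shell command to move; the robot and the scene stay as the last step left them, time stands still between calls to the robot, and variables do not carry over. Pictures are saved under pics/ and viewed, at most 10 in all, crops included, and the job is handed in when it is done.

```bash
mkdir -p pics; ls; python3 - <<'E'
from bench import *
import cv2,numpy as np
for n in("scene","side"):
    s=snapshot(n);cv2.imwrite(f"pics/{n}0.png",cv2.resize(s["img"][...,::-1],(800,600),interpolation=cv2.INTER_CUBIC))
    np.savez(n+"0.npz",**s);print(s["extrinsics"].round(2).tolist(),s["fx"],s["dist"])
s=sense();print(s)
E
```

```text
pics
[[0.81, -0.41, 0.42, -22.96], [-0.59, -0.59, 0.56, -873.52], [0.02, -0.7, -0.72, 1144.14], [0.0, 0.0, 0.0, 1.0]] 407.29484211298706 [0.01000423 0.         0.         0.         0.        ]
[[-0.87, -0.23, 0.43, 49.77], [-0.49, 0.45, -0.75, 1000.72], [-0.02, -0.86, -0.51, 733.22], [0.0, 0.0, 0.0, 1.0]] 416.2492736823615 [-0.11275273  0.          0.          0.          0.        ]
{'time': 0.1, 'joint_pos': array([-8.00087048e+01,  7.51024935e+00,  8.53217067e+01,  2.69522475e-03,
        8.72606582e+01, -4.89530977e+00]), 'qd': array([-0.05646353, -0.13022369, -0.09572341, -0.06360501, -0.04521398,
       -0.13392181]), 'joint_efforts': array([ 9.12508276e-04, -5.70954037e+01, -5.01940084e+01, -3.18981865e-04,
        8.07389966e-03,  1.15159816e-05]), 'tool_pos': array([ 154.11752828, -579.6659606 ,  403.7674121 ]), 'tcp_rot': array([-1.79907953e+02, -1.05853772e-02,  1.48864655e+01]), 'ft_force': array([ 0.56668281, -0.0846485 , -0.14082367]), 'wrist_torque': array([-0.01039587,  0.01739382, -0.0446502 ]), 'grip_force': 0.0, 'finger_gap': 85.50555906118167}
```

View pics/scene0.png

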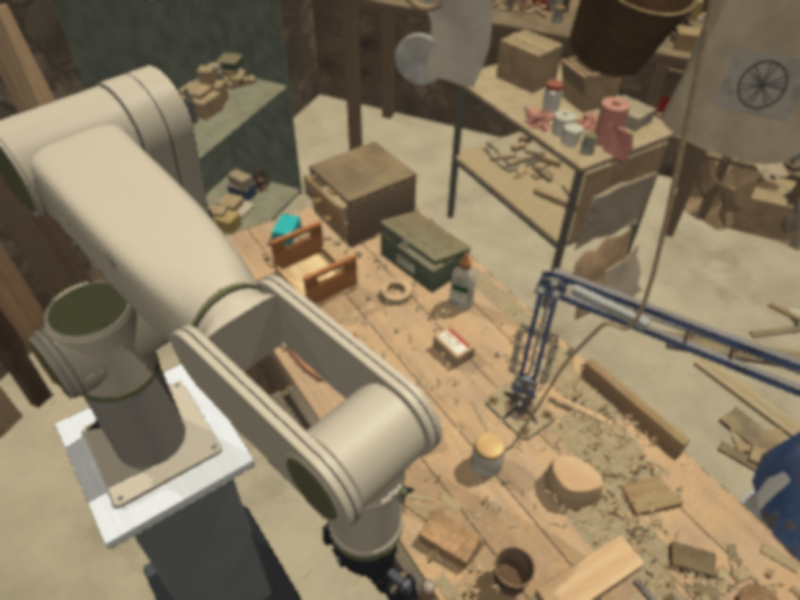

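View pics/side0.png

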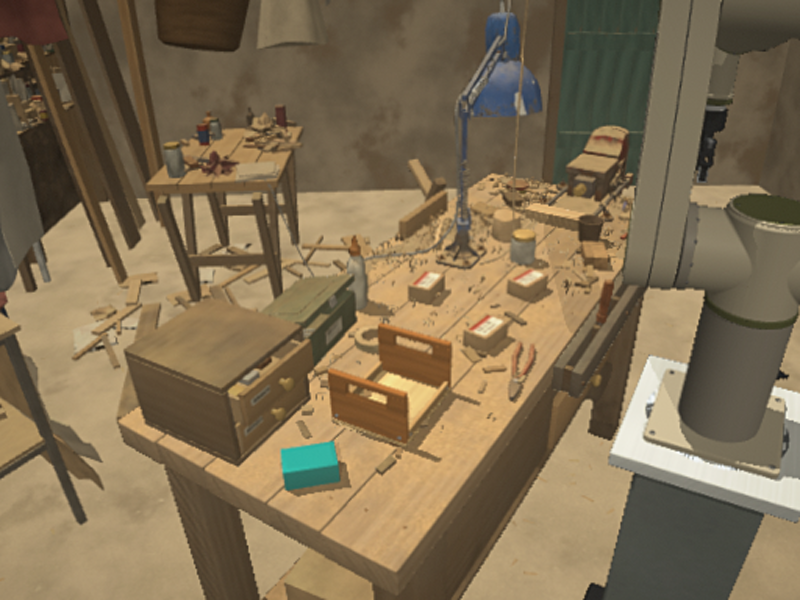

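The side view shows three red and white topped cartons at (427,285), (527,283) and (486,331). The turquoise look-alike is at (310,465) and isn't meant. The crate is at (390,380), the tape roll at (370,340), the glue bottle at (357,272), the jar at (523,245) and a lamp at (460,250). I'll enlarge the crate and cartons.

```bash
python3 - <<'E'
import cv2,numpy as np
s=np.load("side0.npz")["img"]
cv2.imwrite("pics/sidecrop.png",cv2.resize(s[165:285,205:365,::-1],(800,600),interpolation=cv2.INTER_CUBIC))
E
cat > u.py <<'E'
import cv2,numpy as np
def ray(s,p,z):
    K=np.array([[s["fx"],0,s["cx"]],[0,s["fy"],s["cy"]],[0,0,1.]])
    q=cv2.undistortPoints(np.array(p,float).reshape(-1,1,2),K,np.array(s["dist"],float)).reshape(-1,2)
    E=np.array(s["extrinsics"]);d=np.c_[q,np.ones(len(q))]@E[:3,:3].T;o=E[:3,3]
    return o+d*((np.array(z,float)-o[2])/d[:,2])[:,None]
E
```

```text
(no output)
```

View pics/sidecrop.png

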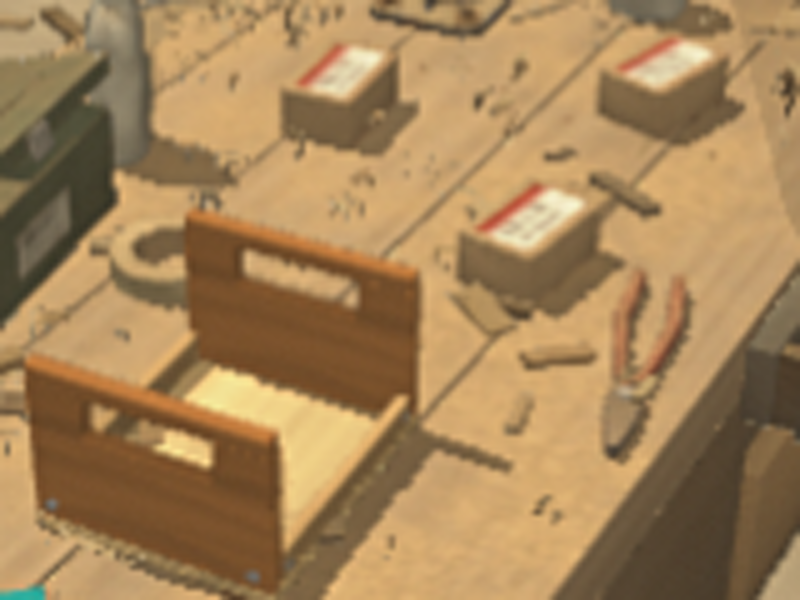

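The crop shows the cartons' tops at (340,72), (665,70) and (533,222), and the crate's end tops from (27,360) to (277,437) and from (190,213) to (418,270).

```bash
python3 - <<'E'
from u import *
s=np.load("side0.npz")
def P(p,z): return ray(s,np.array(p)/5+[205-.4,165-.4],z)
for n,c in dict(p1=[(285,90),(345,104),(397,58),(338,43)],p2=[(602,85),(672,105),(727,66),(662,38)],p3=[(460,236),(535,262),(603,210),(533,183)]).items():
    w=P(c,[38]*4);print(n,w.mean(0).round(0),w[:,:2].round(0).tolist(),[round(float(np.linalg.norm(w[i]-w[i-1]))) for i in range(4)],np.degrees(np.arctan2(*(w[[3,2]]-w[[0,1]]).mean(0)[1::-1])).round(1))
print(P([(27,360),(277,440),(190,215),(418,272),(40,520),(275,590)],[110]*4+[0,0]).round(0))
# check vs scene
t=np.load("scene0.npz");print(ray(t,np.array([(453,342)])*.64,[38]).round(0))
E
```

```text
p1 [ 652. -167.   38.] [[676.0, -126.0], [629.0, -127.0], [627.0, -206.0], [676.0, -208.0]] [81, 47, 79, 49] -90.6
p2 [ 447. -273.   38.] [[481.0, -235.0], [427.0, -230.0], [412.0, -303.0], [468.0, -324.0]] [90, 54, 75, 60] -99.9
p3 [453. -44.  38.] [[487.0, -8.0], [434.0, -2.0], [419.0, -78.0], [472.0, -88.0]] [82, 53, 77, 54] -101.0
[[589. 307. 110.]
 [444. 305. 110.]
 [588. 147. 110.]
 [447. 140. 110.]
 [593. 304.   0.]
 [454. 293.   0.]]
[[ 653. -180.   38.]]
```

```bash
cat >> u.py <<'E'
from scipy.spatial.transform import Rotation as R
def plan(x,y,z,yaw,n,fr=None):
    """print tool-frame rows (units of the moves) for a straight move keeping the tool down"""
    if fr is None:
        from bench import sense
        s=sense();p=np.array(s["tool_pos"]);r=R.from_euler("xyz",s["tcp_rot"],degrees=True)
    else: p=np.array(fr[:3],float);r=R.from_euler("xyz",[180,0,fr[3]],degrees=True)
    g=R.from_euler("xyz",[180,0,yaw],degrees=True);d=(np.array([x,y,z])-p)/n
    w=(r.inv()*g).as_rotvec(degrees=True)/n
    print("from",p.round(1),r.as_euler("xyz",degrees=True).round(1),"step mm",np.linalg.norm(d).round(1),"deg",np.linalg.norm(w).round(1))
    for i in range(n):
        print(*(r.inv().apply(d)/100).round(3),*(w/60).round(4),sep=" ");r=r*R.from_rotvec(w,degrees=True)
E
python3 -c "
from u import *
plan(447,-273,400,79,8)
t=np.load('side0.npz');print(ray(t,np.array([(460,262),(505,12)])*.64,[0,500]).round(0))"
```

```text
from [ 154.1 -579.7  403.8] [-179.9   -0.    14.9] step mm 53.0 deg 8.0
0.452 -0.276 0.005 -0.0002 -0.0001 -0.1336
0.486 -0.211 0.005 -0.0002 -0.0001 -0.1336
0.511 -0.141 0.005 -0.0002 -0.0001 -0.1336
0.526 -0.068 0.005 -0.0002 -0.0001 -0.1336
0.53 0.006 0.005 -0.0002 -0.0001 -0.1336
0.524 0.08 0.005 -0.0002 -0.0001 -0.1336
0.508 0.152 0.005 -0.0002 -0.0001 -0.1336
0.482 0.221 0.005 -0.0002 -0.0001 -0.1336
[[  654.  -356.     0.]
 [  931. -1316.   500.]]
```

```bash
python3 -m jog '0.45 -0.28 0 0 0 -0.134 -1; 0.486 -0.21 0 0 0 -0.134 -1; 0.51 -0.14 0 0 0 -0.134 -1; 0.526 -0.07 0 0 0 -0.134 -1; 0.53 0.006 0 0 0 -0.134 -1'; python3 -m jog '0.524 0.08 0 0 0 -0.134 -1; 0.508 0.152 0 0 0 -0.134 -1; 0.482 0.22 0 0 0 -0.134 -1;0 0 0 0 0 0 -1;0 0 0 0 0 0 -1'; python3 - <<'E'
from bench import *
from u import *
s=snapshot("wrist");np.savez("w1.npz",**s);cv2.imwrite("pics/w1.png",cv2.resize(s["img"][...,::-1],(800,600)))
print(s["extrinsics"].round(2).tolist(),s["fx"]);t=snapshot("scene");np.savez("s1.npz",**t);print(sense()["tool_pos"],sense()["tcp_rot"])
E
```

```text
time: 0.72
tool_pos: [337.4, -386.3, 404.3]
tcp_rot: [-180.0, -0.0, 55.3]
ft_force: [1.0, -1.0, 0.2]
finger_gap: 85.3
grip_force: 0.0
time: 1.35
tool_pos: [445.8, -272.5, 404.3]
tcp_rot: [-179.9, 0.0, 79.2]
ft_force: [-0.1, -0.8, 0.6]
finger_gap: 85.4
grip_force: 0.0
[[0.98, -0.18, -0.06, 461.54], [-0.19, -0.93, -0.3, -195.07], [-0.0, 0.31, -0.95, 373.98], [0.0, 0.0, 0.0, 1.0]] 301.5781736329842
[ 445.34238869 -273.28129547  404.45563183] [-1.79964090e+02  6.98669233e-03  7.90832654e+01]
```

View pics/w1.png

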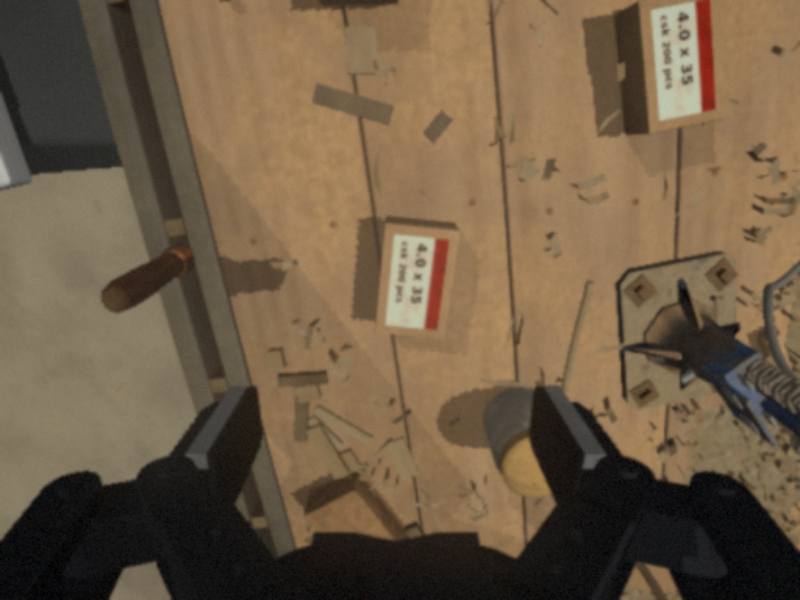

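Wrist view: one carton is centred at (418,280) and another at (680,65). The jar is at (520,450) and the lamp base at (680,330). I'll enlarge both cartons.

```bash
python3 - <<'E'
from u import *
i=np.load("w1.npz")["img"][...,::-1]
f=lambda a:cv2.resize(a,None,fx=5,fy=5,interpolation=cv2.INTER_CUBIC)
cv2.imwrite("pics/w1c.png",np.hstack([f(i[130:230,230:310]),f(i[0:100,388:468])]))
E
```

```text
(no output)
```

View pics/w1c.png

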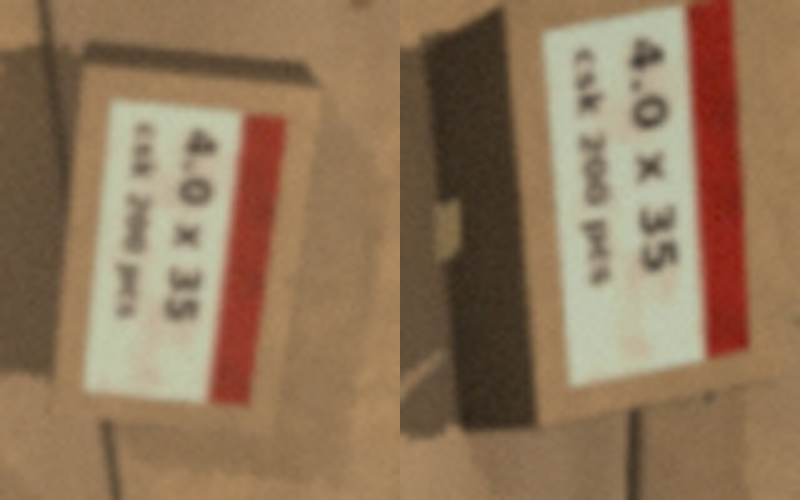

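```bash
python3 - <<'E'
from u import *
s=np.load("w1.npz")
for c,o in (([(85,65),(318,88),(280,425),(55,410)],(230,130)),([(112,98),(288,118),(250,407),(84,390)],(230,130)),([(143,30),(332,0),(350,350),(168,385)],(388,0))):
    w=ray(s,(np.array(c)/5+np.array(o)-.4),[38]*4);v=(w[[0,1]]-w[[3,2]]).mean(0);u=(w[[1,2]]-w[[0,3]]).mean(0)
    print(w.mean(0).round(1),np.linalg.norm(v).round(1),np.linalg.norm(u).round(1),np.degrees(np.arctan2(v[1],v[0])).round(1),np.degrees(np.arctan2(u[1],u[0])).round(1)+90)
w=w.mean(0)
plan(446,-273,230,79,4)
E
```

```text
[ 459.2 -291.4   38. ] 82.2 53.3 74.5 74.4
[ 458.8 -292.4   38. ] 70.3 39.9 73.7 72.8
[ 661.4 -173.6   38. ] 69.8 40.2 91.5 90.5
from [ 445.3 -273.3  404.5] [-180.     0.    79.1] step mm 43.6 deg 0.0
0.001 0.002 0.436 -0.0001 0.0 0.0003
0.001 0.002 0.436 -0.0001 0.0 0.0003
0.001 0.002 0.436 -0.0001 0.0 0.0003
0.001 0.002 0.436 -0.0001 0.0 0.0003
```

```bash
python3 - <<'E'
from u import *
plan(459,-292,178,73.8,5)
E
```

```text
from [ 445.3 -273.3  404.5] [-180.     0.    79.1] step mm 45.5 deg 1.1
-0.032 0.034 0.453 -0.0001 0.0 0.0176
-0.031 0.035 0.453 -0.0001 0.0 0.0176
-0.03 0.035 0.453 -0.0001 0.0 0.0176
-0.03 0.036 0.453 -0.0001 0.0 0.0176
-0.029 0.036 0.453 -0.0001 0.0 0.0176
```

```bash
python3 -m jog '-0.05 0.06 0.5 0 0 0.03 -1; -0.05 0.06 0.5 0 0 0.03 -1; -0.05 0.056 0.45 0 0 0.028 -1; 0 0 0 0 0 0 -1; 0 0 0.35 0 0 0 -1'; python3 -m jog '0 0 0.3 0 0 0 -1; 0 0 0.165 0 0 0 -1; 0 0 0 0 0 0 0.3; 0 0 0 0 0 0 1; 0 0 0 0 0 0 1' 50; python3 -m jog '0 0 0 0 0 0 1; 0 0 0 0 0 0 1'
```

```text
time: 2.08
tool_pos: [461.2, -293.2, 228.9]
tcp_rot: [179.6, 0.2, 73.8]
ft_force: [0.2, -0.4, -0.7]
finger_gap: 85.2
grip_force: 0.0
time: 2.7
tool_pos: [460.6, -291.6, 180.1]
tcp_rot: [179.9, 0.1, 73.9]
ft_force: [-1.4, -0.2, 5.3]
finger_gap: 54.3
grip_force: 55.0
time: 2.95
tool_pos: [460.6, -291.5, 180.1]
tcp_rot: [179.9, 0.1, 73.9]
ft_force: [-2.6, 0.4, 6.3]
finger_gap: 54.4
grip_force: 55.1
```

```bash
python3 -m jog '0 0 -0.15 0 0 0 1; 0 0 -0.25 0 0 0 1; 0 0 0 0 0 0 1; 0 0 0 0 0 0 1; 0 0 0 0 0 0 1'; for i in 1 2; do python3 -m jog '0 0 0 0 0 0 1'|grep -E "pos|ft|gap"; done
```

```text
time: 3.58
tool_pos: [459.4, -290.5, 217.0]
tcp_rot: [-179.9, -0.0, 73.9]
ft_force: [0.4, -0.5, -3.9]
finger_gap: 54.4
grip_force: 54.6
tool_pos: [459.6, -290.6, 217.2]
ft_force: [-0.0, -0.1, -4.0]
finger_gap: 54.3
tool_pos: [459.8, -290.8, 217.7]
ft_force: [-0.6, 0.4, -4.9]
finger_gap: 54.0
```

Carton p2 weighs about 4.4 N, so it's the middle one. I'll set it back and go to p1.

```bash
python3 -m jog '0 0 0.25 0 0 0 1; 0 0 0.08 0 0 0 1; 0 0 0.04 0 0 0 1; 0 0 0 0 0 0 1; 0 0 0 0 0 0 -1'; python3 -m jog '0 0 0 0 0 0 -1; 0 0 0 0 0 0 -1;  0 0 -0.3 0 0 0 -1; 0 0 -0.6 0 0 0 -1; 0 0 0 0 0 0 -1'; python3 -c "
from u import *
plan(661.5,-173.6,290,91,4)"
```

```text
time: 4.45
tool_pos: [460.6, -291.4, 182.5]
tcp_rot: [179.9, 0.0, 73.9]
ft_force: [0.6, -0.1, -0.2]
finger_gap: 70.8
grip_force: 0.0
time: 5.08
tool_pos: [462.0, -292.5, 277.7]
tcp_rot: [179.4, 0.2, 73.9]
ft_force: [1.2, 0.4, 0.6]
finger_gap: 85.3
grip_force: 0.0
from [ 462.  -292.5  277.7] [179.4   0.2  73.9] step mm 58.1 deg 4.3
0.424 0.397 -0.028 0.0023 0.0013 -0.0711
0.393 0.428 -0.029 0.0023 0.0013 -0.0711
0.36 0.456 -0.029 0.0023 0.0013 -0.0711
0.325 0.481 -0.03 0.0023 0.0013 -0.0711
```

```bash
cat >> u.py <<'E'
def labels(s,z=38):
    h=cv2.cvtColor(s["img"],cv2.COLOR_RGB2HSV).astype(int);H,S,V=h[...,0],h[...,1],h[...,2]
    red=((H<6)|(H>173))&(S>150)&(V>90);wh=(S<70)&(V>150)
    m=cv2.morphologyEx((red|wh).astype(np.uint8),cv2.MORPH_CLOSE,np.ones((5,5)))
    n,L,st,_=cv2.connectedComponentsWithStats(m)
    for i in range(1,n):
        k=(L==i)
        if st[i,4]<250 or (k&red).sum()<40: continue
        c=cv2.findContours(k.astype(np.uint8),0,2)[0][0]
        w=ray(s,c.reshape(-1,2),[z]*len(c))
        (cx,cy),(a,b),t=cv2.minAreaRect(w[:,:2].astype(np.float32))
        if a<b: a,b,t=b,a,t-90
        print("label px",st[i,:4],"centre",round(cx,1),round(cy,1),"size",round(a,1),round(b,1),"long yaw",round(t%180,1))
E
python3 -c "
from u import *
labels(np.load('w1.npz'))"
python3 -m jog '0.424 0.397 -0.03 0 0 -0.071 -1;0.393 0.428 -0.03 0 0 -0.071 -1;0.36 0.456 -0.03 0 0 -0.071 -1;0.325 0.481 -0.03 0 0 -0.071 -1; 0 0 0 0 0 0 -1'
python3 -m jog '0 0 0 0 0 0 -1'
python3 - <<'E'
from bench import *
from u import *
s=snapshot("wrist");np.savez("w2.npz",**s);cv2.imwrite("pics/w2.png",s["img"][...,::-1]);labels(s);plan(661.5,-173.6,178,91,1)
E
```

```text
label px [416   0  41  77] centre 660.8 -172.7 size 72.6 39.5 long yaw 91.7
label px [247 150  40  61] centre 457.9 -292.2 size 70.7 39.1 long yaw 73.1
time: 5.7
tool_pos: [662.1, -169.1, 282.1]
tcp_rot: [180.0, -0.1, 91.2]
ft_force: [-0.4, -1.1, -0.9]
finger_gap: 85.2
grip_force: 0.0
time: 5.82
tool_pos: [659.3, -171.9, 282.3]
tcp_rot: [-179.9, -0.0, 91.0]
ft_force: [-0.4, -0.5, 0.1]
finger_gap: 85.4
grip_force: 0.0
label px [226 161  54  87] centre 660.4 -173.9 size 69.8 39.5 long yaw 91.6
from [ 658.9 -172.5  282.6] [-179.9   -0.    90.9] step mm 104.6 deg 0.1
-0.012 0.027 1.046 -0.0012 -0.0001 -0.0012
```

View pics/w2.png

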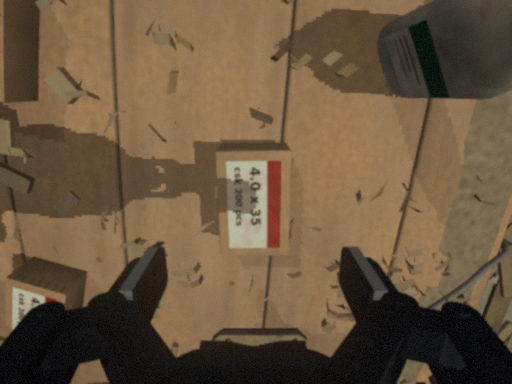

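The view shows the carton's label at (253,205), centred between the fingers. The bottle at (450,50) is well clear. I'll go down and grip it.

```bash
python3 -m jog '-0.014 0.016 0.4 0 0 -0.012 -1; 0 0 0.4 0 0 0 -1; 0 0 0.23 0 0 0 -1; 0 0 0 0 0 0 0.3; 0 0 0 0 0 0 1' 50; python3 -m jog '0 0 0 0 0 0 1; 0 0 -0.1 0 0 0 1; 0 0 -0.25 0 0 0 1; 0 0 0 0 0 0 1; 0 0 0 0 0 0 1';python3 -m jog '0 0 0 0 0 0 1; 0 0 0 0 0 0 1'; for i in 1 2; do python3 -m jog '0 0 0 0 0 0 1'|grep -E "pos|ft|gap"; done
```

```text
time: 6.5
tool_pos: [661.8, -174.1, 182.4]
tcp_rot: [179.9, 0.1, 91.7]
ft_force: [1.3, -0.2, -0.6]
finger_gap: 54.4
grip_force: 55.4
time: 7.12
tool_pos: [661.2, -173.4, 215.2]
tcp_rot: [180.0, 0.0, 91.7]
ft_force: [-0.2, -0.1, -1.7]
finger_gap: 54.4
grip_force: 55.6
time: 7.38
tool_pos: [660.8, -173.3, 214.1]
tcp_rot: [-179.9, -0.0, 91.7]
ft_force: [-0.2, 0.6, -3.0]
finger_gap: 54.1
grip_force: 55.6
tool_pos: [661.0, -173.4, 214.6]
ft_force: [-2.0, 0.8, -2.1]
finger_gap: 53.8
tool_pos: [661.2, -173.4, 215.0]
ft_force: [0.1, -0.1, -2.2]
finger_gap: 54.0
```

This one is about 2.2 N, the lightest, so p3 should be the heaviest. I'll set this one back and go to p3.

```bash
python3 -m jog '0 0 0.22 0 0 0 1; 0 0 0.08 0 0 0 1; 0 0 0.04 0 0 0 1; 0 0 0 0 0 0 1; 0 0 0 0 0 0 -1'; python3 -m jog '0 0 0 0 0 0 -1; 0 0 0 0 0 0 -1;  0 0 -0.3 0 0 0 -1; 0 0 -0.6 0 0 0 -1; 0 0 0 0 0 0 -1'; python3 -c "
from u import *
plan(462,-54,300,79,4)"
```

```text
time: 8.25
tool_pos: [661.2, -173.4, 181.0]
tcp_rot: [180.0, 0.0, 91.7]
ft_force: [-0.3, -1.0, -0.0]
finger_gap: 70.8
grip_force: 0.0
time: 8.88
tool_pos: [663.7, -174.3, 278.6]
tcp_rot: [179.4, 0.2, 91.7]
ft_force: [0.6, -0.4, 0.5]
finger_gap: 85.5
grip_force: 0.0
from [ 663.7 -174.3  278.6] [179.4   0.2  91.7] step mm 59.0 deg 3.2
0.315 -0.495 -0.06 0.0027 0.0007 0.0529
0.287 -0.511 -0.059 0.0027 0.0007 0.0529
0.259 -0.527 -0.057 0.0027 0.0007 0.0529
0.229 -0.54 -0.055 0.0027 0.0007 0.0529
```

```bash
python3 -m jog '0.315 -0.495 -0.06 0 0 0.053 -1;0.287 -0.511 -0.06 0 0 0.053 -1;0.259 -0.527 -0.057 0 0 0.053 -1;0.229 -0.54 -0.055 0 0 0.053 -1;0 0 0 0 0 0 -1';python3 -m jog '0 0 0 0 0 0 -1;0 0 0 0 0 0 -1'
python3 - <<'E'
from bench import *
from u import *
s=snapshot("wrist");np.savez("w3.npz",**s);cv2.imwrite("pics/w3.png",s["img"][...,::-1]);labels(s);plan(462,-54,178,79,1)
E
```

```text
time: 9.5
tool_pos: [456.1, -51.3, 292.9]
tcp_rot: [-179.8, -0.0, 79.0]
ft_force: [0.5, -0.4, 0.3]
finger_gap: 85.4
grip_force: 0.0
time: 9.75
tool_pos: [460.8, -53.8, 294.8]
tcp_rot: [179.9, 0.0, 78.9]
ft_force: [-0.8, -0.3, -0.4]
finger_gap: 85.6
grip_force: 0.0
label px [225 152  52  85] centre 461.5 -52.2 size 70.4 39.0 long yaw 80.2
label px [471 243  41  69] centre 662.5 -173.6 size 71.5 40.1 long yaw 93.6
from [460.7 -53.8 294.6] [180.    0.   78.9] step mm 116.6 deg 0.1
0.001 0.012 1.166 0.0005 0.0001 -0.001
```

```bash
python3 -m jog '0.017 0.005 0.45 0 0 -0.022 -1; 0 0 0.45 0 0 0 -1; 0 0 0.25 0 0 0 -1; 0 0 0 0 0 0 0.3; 0 0 0 0 0 0 1' 60; python3 -m jog '0 0 0 0 0 0 1;0 0 0 0 0 0 1'; python3 -m jog '0 0 -0.1 0 0 0 1; 0 0 -0.25 0 0 0 1; 0 0 0 0 0 0 1; 0 0 0 0 0 0 1';python3 -m jog '0 0 0 0 0 0 1; 0 0 0 0 0 0 1'; for i in 1 2; do python3 -m jog '0 0 0 0 0 0 1'|grep -E "pos|ft|gap"; done
```

```text
time: 10.42
tool_pos: [461.4, -52.0, 180.5]
tcp_rot: [180.0, 0.0, 80.3]
ft_force: [8.2, -1.6, -6.4]
finger_gap: 54.4
grip_force: 65.4
time: 10.68
tool_pos: [461.1, -51.8, 180.4]
tcp_rot: [179.9, 0.0, 80.3]
ft_force: [0.6, -1.1, -1.2]
finger_gap: 54.1
grip_force: 66.0
time: 11.18
tool_pos: [460.2, -51.6, 214.0]
tcp_rot: [-180.0, -0.0, 80.3]
ft_force: [-0.1, 0.1, -8.2]
finger_gap: 53.8
grip_force: 65.9
time: 11.42
tool_pos: [460.1, -51.5, 213.5]
tcp_rot: [-179.9, -0.0, 80.3]
ft_force: [-0.2, -1.2, -7.4]
finger_gap: 54.0
grip_force: 65.9
tool_pos: [460.3, -51.6, 213.9]
ft_force: [-0.4, -0.1, -7.5]
finger_gap: 53.9
tool_pos: [460.5, -51.7, 214.2]
ft_force: [-0.4, 0.3, -7.3]
finger_gap: 54.0
```

p3 is the heaviest, at about 7.5 N. I'll lift it, approach the crate and look.

```bash
python3 -c "
from u import *
plan(500,-40,380,88,3)
plan(519,110,390,90,3,(500,-40,380,88))"
```

```text
from [460.5 -51.7 214.2] [-180.    -0.    80.3] step mm 56.9 deg 2.6
0.061 0.123 -0.553 -0.0001 -0.0 -0.0429
0.055 0.126 -0.553 -0.0001 -0.0 -0.0429
0.049 0.128 -0.553 -0.0001 -0.0 -0.0429
from [500. -40. 380.] [-180.    0.   88.] step mm 50.5 deg 0.7
0.502 0.046 -0.033 0.0 0.0 -0.0111
0.501 0.052 -0.033 0.0 0.0 -0.0111
0.501 0.058 -0.033 0.0 0.0 -0.0111
```

```bash
python3 -m jog '0.061 0.123 -0.55 0 0 -0.043 1;0.055 0.126 -0.55 0 0 -0.043 1;0.049 0.128 -0.55 0 0 -0.043 1;0.3 0.046 -0.033 0 0 -0.011 1;0.5 0.05 -0.033 0 0 -0.011 1';python3 -m jog '0.5 0.05 -0.033 0 0 -0.011 1;0.2 0 0 0 0 0 1;0 0 0 0 0 0 1;0 0 0 0 0 0 1'
python3 - <<'E'
from bench import *
from u import *
s=snapshot("wrist");np.savez("w4.npz",**s);cv2.imwrite("pics/w4.png",cv2.resize(s["img"][...,::-1],(800,600),interpolation=cv2.INTER_CUBIC));labels(s,38+390-181);plan(519,220,390,90,2)
E
```

```text
time: 12.3
tool_pos: [512.3, 39.6, 387.2]
tcp_rot: [179.9, 0.0, 89.2]
ft_force: [0.8, 0.9, -6.8]
finger_gap: 54.0
grip_force: 69.0
time: 12.8
tool_pos: [517.3, 109.3, 389.0]
tcp_rot: [-180.0, 0.0, 90.0]
ft_force: [0.0, 0.3, -7.7]
finger_gap: 54.1
grip_force: 69.1
label px [203 210 100 135] centre 518.0 109.9 size 68.2 39.9 long yaw 89.7
label px [357 346  13  38] centre 572.6 61.5 size 25.0 4.8 long yaw 92.0
from [517.4 109.  389.1] [-180.    0.   90.] step mm 55.5 deg 0.0
0.555 0.008 -0.005 -0.0002 0.0002 -0.0003
0.555 0.008 -0.005 -0.0002 0.0002 -0.0003
```

View pics/w4.png

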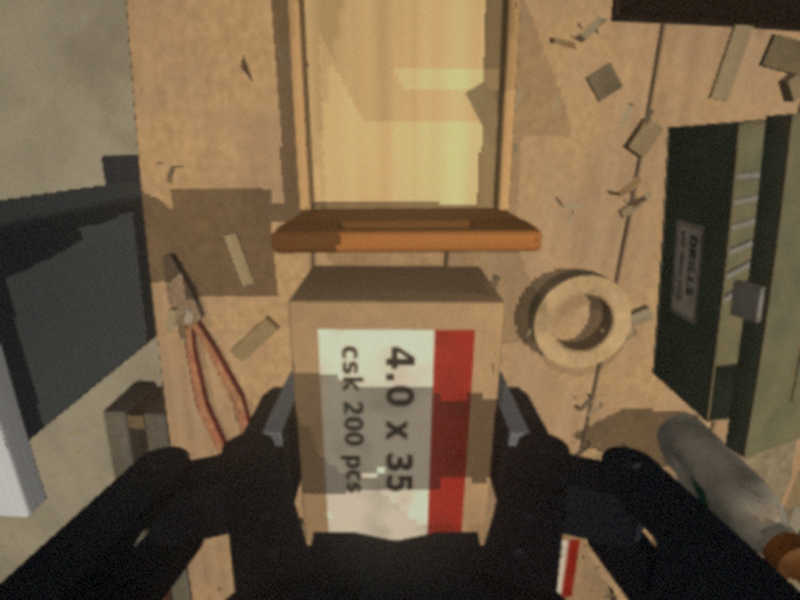

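The view shows the crate's near end top face between rows 231 and 249, from column 273 to 540. The side rails' outer top edges are at columns 290 and 517. The held carton at (397,430) hangs straight.

```bash
python3 - <<'E'
from u import *
s=np.load("w4.npz")
print(ray(s,np.array([(273,249),(540,248),(273,232),(540,230),(289,100),(517,100),(309,205),(498,209),(312,60),(502,60)])*.64,[110]*4+[30,30]+[10]*4).round(1))
E
python3 -m jog '0.5 0 0 0 0 0 1;0.5 0 0 0 0 0 1; 0 0 0 0 0 0 1;0 0 0 0 0 0 1'
python3 - <<'E'
from bench import *
from u import *
s=snapshot("wrist");np.savez("w5.npz",**s);cv2.imwrite("pics/w5.png",cv2.resize(s["img"][...,::-1],(800,600),interpolation=cv2.INTER_CUBIC));plan(519,220,390,90,2)
E
```

```text
[[452.6 135.8 110. ]
 [596.5 136.5 110. ]
 [453.3 145.  110. ]
 [595.6 146.2 110. ]
 [449.1 218.1  30. ]
 [598.  218.3  30. ]
 [455.2 147.6  10. ]
 [594.1 144.8  10. ]
 [462.  245.4  10. ]
 [590.9 245.7  10. ]]
time: 13.35
tool_pos: [517.5, 209.0, 389.0]
tcp_rot: [-180.0, 0.0, 90.0]
ft_force: [0.8, 0.6, -7.3]
finger_gap: 53.7
grip_force: 69.1
from [517.5 208.6 389.1] [-180.     0.    89.9] step mm 5.8 deg 0.0
0.057 0.007 -0.004 -0.0001 0.0003 -0.0005
0.057 0.007 -0.004 -0.0001 0.0003 -0.0005
```

View pics/w5.png

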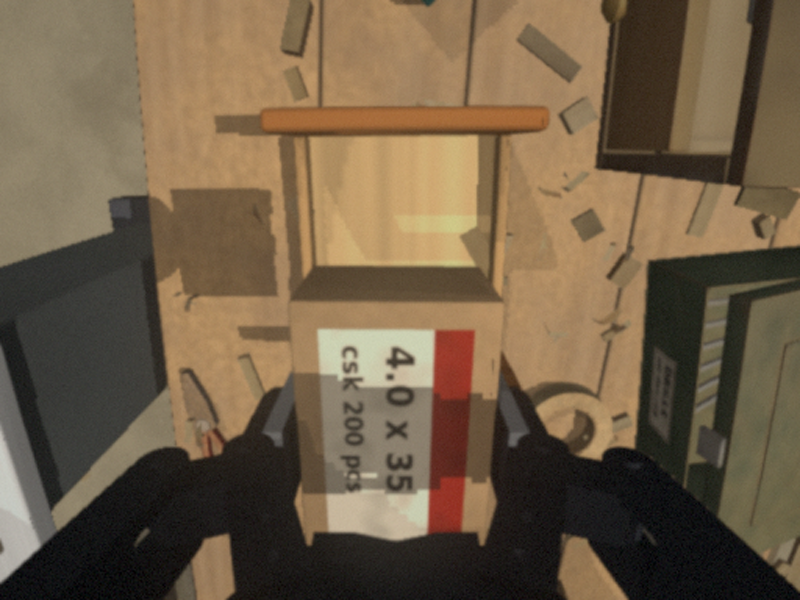

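The view shows the far end's top band between rows 107 and 132, from column 262 to 548. The rails run at columns 300 and 505.

```bash
python3 - <<'E'
from u import *
s=np.load("w5.npz")
print(ray(s,np.array([(262,107),(548,106),(262,131),(548,133),(294,220),(509,220),(312,220),(493,220)])*.64,[110]*4+[30,30]+[10]*2).round(1))
plan(524.5,222,389,90,1)
E
```

```text
[[452.5 307.3 110. ]
 [594.6 307.9 110. ]
 [451.7 295.9 110. ]
 [595.7 295.1 110. ]
 [448.1 239.2  30. ]
 [598.3 239.2  30. ]
 [457.2 236.2  10. ]
 [591.2 236.2  10. ]]
from [517.5 208.6 389.1] [-180.     0.    89.9] step mm 15.1 deg 0.1
0.134 0.069 0.001 -0.0003 0.0006 -0.001
```

```bash
python3 -m jog '0.128 0.057 0 0 0 -0.004 1;0 0 0.5 0 0 0 1;0 0 0.5 0 0 0 1;0 0 0.4 0 0 0 1;0 0 0 0 0 0 1';python3 -m jog '0 0 0.3 0 0 0 1; 0 0 0.15 0 0 0 1;0 0 0 0 0 0 1; 0 0 0 0 0 0 1'
```

```text
time: 14.02
tool_pos: [521.3, 221.5, 245.1]
tcp_rot: [-179.5, 0.1, 90.2]
ft_force: [-1.1, -0.3, -7.1]
finger_gap: 54.3
grip_force: 69.0
time: 14.52
tool_pos: [523.8, 222.7, 206.0]
tcp_rot: [179.9, -0.0, 90.2]
ft_force: [-0.4, -0.3, -6.9]
finger_gap: 54.4
grip_force: 69.0
```

```bash
python3 -m jog '-0.008 -0.004 0.1 0 0 0 1;0 0 0.03 0 0 0 1;0 0 0 0 0 0 1;0 0 0 0 0 0 1'; python3 -m jog '0 0 0.015 0 0 0 1;0 0 0 0 0 0 1'|grep -E "pos|ft";python3 -m jog '0 0 0.01 0 0 0 1;0 0 0 0 0 0 1'|grep -E "pos|ft"
```

```text
time: 15.02
tool_pos: [522.7, 221.7, 191.4]
tcp_rot: [180.0, -0.0, 90.2]
ft_force: [-0.0, 0.7, -7.6]
finger_gap: 53.9
grip_force: 69.2
tool_pos: [522.9, 221.8, 190.4]
ft_force: [-1.8, -1.5, -1.3]
tool_pos: [522.9, 221.8, 190.4]
ft_force: [-6.9, -2.2, 9.7]
```

It's on the floor. I'll open partly, retreat and look while on the way to p2.

```bash
python3 -m jog '0 0 -0.01 0 0 0 1;0 0 0 0 0 0 -0.65;0 0 0 0 0 0 -0.65;0 0 0 0 0 0 -0.65'; python3 -m jog '0 0 -0.3 0 0 0 -0.65;0 0 -0.6 0 0 0 -0.65;0 0 -0.6 0 0 0 -0.65;0 0 -0.5 0 0 0 -0.65;0 0 0 0 0 0 -1'
python3 - <<'E'
from bench import *
from u import *
s=snapshot("wrist");np.savez("w6.npz",**s);labels(s,48)
plan(460,-230,370,75,8)
E
```

```text
time: 16.02
tool_pos: [522.9, 221.8, 190.1]
tcp_rot: [180.0, -0.0, 90.2]
ft_force: [-0.1, -0.1, -0.1]
finger_gap: 70.4
grip_force: 0.0
time: 16.65
tool_pos: [524.0, 222.1, 396.2]
tcp_rot: [179.4, -0.2, 90.2]
ft_force: [-0.2, -0.0, 0.5]
finger_gap: 84.9
grip_force: 0.0
label px [230 140  37  63] centre 523.2 221.4 size 69.4 38.8 long yaw 89.8
from [523.4 221.9 392.8] [ 1.797e+02 -1.000e-01  9.020e+01] step mm 57.1 deg 1.9
-0.565 -0.082 0.027 0.0006 -0.0003 0.0318
-0.567 -0.063 0.027 0.0006 -0.0003 0.0318
-0.569 -0.044 0.028 0.0006 -0.0003 0.0318
-0.57 -0.025 0.028 0.0006 -0.0003 0.0318
-0.57 -0.006 0.028 0.0006 -0.0003 0.0318
-0.57 0.013 0.028 0.0006 -0.0003 0.0318
-0.57 0.032 0.028 0.0006 -0.0003 0.0318
-0.568 0.051 0.028 0.0006 -0.0003 0.0318
```

The first carton sits at (523.2, 221.4), square. Next is p2, the middle one.

```bash
python3 -m jog '-0.565 -0.082 0.027 0 0 0.032 -1;-0.567 -0.063 0.027 0 0 0.032 -1;-0.57 -0.044 0.028 0 0 0.032 -1;-0.57 -0.025 0.028 0 0 0.032 -1;-0.57 -0.006 0.028 0 0 0.032 -1';python3 -m jog '-0.57 0.013 0.1 0 0 0.032 -1;-0.57 0.032 0.2 0 0 0.032 -1;-0.568 0.051 0.2 0 0 0.032 -1;-0.58 0.15 0.1 0 0 0.02 -1;0 0 0 0 0 0 -1'; python3 -m jog '0 0 0 0 0 0 -1;0 0 0 0 0 0 -1'
python3 - <<'E'
from bench import *
from u import *
s=snapshot("wrist");np.savez("w7.npz",**s);labels(s,38)
plan(460,-291.4,181,73.9,1)
E
```

```text
time: 17.32
tool_pos: [481.8, -62.5, 374.0]
tcp_rot: [-179.9, -0.0, 80.6]
ft_force: [0.4, 0.3, -0.0]
finger_gap: 85.2
grip_force: 0.0
time: 17.95
tool_pos: [456.5, -293.3, 312.5]
tcp_rot: [-179.7, -0.1, 73.4]
ft_force: [-0.9, 0.8, 0.5]
finger_gap: 85.3
grip_force: 0.0
time: 18.2
tool_pos: [458.4, -289.1, 315.7]
tcp_rot: [-180.0, -0.0, 73.8]
ft_force: [0.8, -0.2, -0.0]
finger_gap: 85.5
grip_force: 0.0
label px [450   0  53  30] centre 662.8 -197.1 size 39.8 21.6 long yaw 1.3
label px [232 153  47  78] centre 460.3 -292.1 size 70.1 39.3 long yaw 74.1
from [ 458.5 -289.   316. ] [180.   -0.   73.8] step mm 135.0 deg 0.1
-0.019 0.021 1.35 0.0 -0.0002 -0.0019
```

```bash
python3 -m jog '-0.025 0.026 0.5 0 0 -0.004 -1; 0 0 0.5 0 0 0 -1; 0 0 0.25 0 0 0 -1; 0 0 0.1 0 0 0 -1;0 0 0 0 0 0 0.3' 55; python3 -m jog '0 0 0 0 0 0 1;0 0 0 0 0 0 1;0 0 0 0 0 0 1'; python3 -m jog '0 0 -0.1 0 0 0 1; 0 0 -0.6 0 0 0 1; 0 0 -0.6 0 0 0 1; 0 0 -0.6 0 0 0 1;0 0 0 0 0 0 1'; python3 - <<'E'
from u import *
plan(512,150,395,90.1,8)
E
```

```text
time: 18.88
tool_pos: [460.3, -292.9, 181.3]
tcp_rot: [180.0, -0.0, 74.0]
ft_force: [-1.0, 0.1, 0.1]
finger_gap: 69.8
grip_force: 0.0
time: 19.25
tool_pos: [460.8, -293.9, 183.0]
tcp_rot: [179.8, 0.1, 73.9]
ft_force: [-0.0, 1.9, 7.8]
finger_gap: 54.3
grip_force: 60.4
time: 19.88
tool_pos: [461.3, -294.4, 378.4]
tcp_rot: [179.4, 0.3, 73.9]
ft_force: [0.7, -0.1, -3.3]
finger_gap: 54.4
grip_force: 61.6
from [ 461.3 -294.4  378.4] [179.4   0.3  73.9] step mm 56.0 deg 2.0
0.551 -0.093 -0.024 0.0012 0.0007 -0.0337
0.554 -0.073 -0.024 0.0012 0.0007 -0.0337
0.556 -0.054 -0.023 0.0012 0.0007 -0.0337
0.558 -0.034 -0.023 0.0012 0.0007 -0.0337
0.559 -0.014 -0.022 0.0012 0.0007 -0.0337
0.559 0.005 -0.022 0.0012 0.0007 -0.0337
0.559 0.025 -0.021 0.0012 0.0007 -0.0337
0.557 0.045 -0.021 0.0012 0.0007 -0.0337
```

```bash
python3 -m jog '0.551 -0.093 -0.024 0 0 -0.034 1;0.554 -0.073 -0.024 0 0 -0.034 1;0.556 -0.054 -0.023 0 0 -0.034 1;0.558 -0.034 -0.023 0 0 -0.034 1;0.56 -0.014 -0.022 0 0 -0.034 1';python3 -m jog '0.56 0.005 -0.022 0 0 -0.034 1;0.56 0.025 -0.021 0 0 -0.034 1;0.557 0.045 -0.021 0 0 -0.033 1;0.6 0.1 0 0 0 0 1;0 0 0 0 0 0 1'; python3 -m jog '0 0 0 0 0 0 1;0 0 0 0 0 0 1'
python3 - <<'E'
from bench import *
from u import *
s=snapshot("wrist");np.savez("w8.npz",**s);labels(s,sense()["tool_pos"][2]-181.5+38);print(sense()["ft_force"])
plan(522.9,221.8,260,90.2,1)
E
```

```text
time: 20.5
tool_pos: [490.9, -13.8, 381.2]
tcp_rot: [-179.9, -0.0, 84.2]
ft_force: [-0.1, -0.4, -4.1]
finger_gap: 53.8
grip_force: 61.4
time: 21.12
tool_pos: [519.2, 215.1, 386.9]
tcp_rot: [-179.8, -0.0, 90.5]
ft_force: [-0.3, -0.4, -4.9]
finger_gap: 54.1
grip_force: 61.4
time: 21.38
tool_pos: [519.9, 210.2, 388.3]
tcp_rot: [-179.9, 0.0, 90.1]
ft_force: [1.0, -0.2, -4.6]
finger_gap: 53.9
grip_force: 61.4
label px [237 128  38  39] centre 521.7 269.8 size 14.4 14.1 long yaw 90.1
label px [203 205  99 137] centre 520.7 212.0 size 69.4 39.4 long yaw 90.4
[-0.15855589 -0.25173932 -5.1346046 ]
from [520.1 210.1 388.6] [-180.     0.    90.1] step mm 129.1 deg 0.1
0.118 0.029 1.286 -0.0006 0.0004 -0.0019
```

```bash
python3 -m jog '0.106 0.028 0.2 0 0 0.006 1;0 0 0.5 0 0 0 1;0 0 0.5 0 0 0 1;0 0 0.2 0 0 0 1;0 0 0 0 0 0 1';python3 -m jog '0 0 0 0 0 0 1;0 0 0 0 0 0 1'
```

```text
time: 22.05
tool_pos: [522.1, 221.6, 247.1]
tcp_rot: [-179.8, 0.1, 89.8]
ft_force: [-0.4, 0.2, -4.2]
finger_gap: 54.0
grip_force: 61.2
time: 22.3
tool_pos: [524.0, 222.3, 251.6]
tcp_rot: [179.8, -0.1, 89.8]
ft_force: [-0.2, 1.0, -3.9]
finger_gap: 54.0
grip_force: 61.2
```

```bash
python3 -m jog '-0.006 -0.008 0.1 0 0 0 1;0 0 0.06 0 0 0 1;0 0 0 0 0 0 1;0 0 0 0 0 0 1'; for i in 1 2; do python3 -m jog '0 0 0.015 0 0 0 1;0 0 0 0 0 0 1;0 0 0 0 0 0 1'|grep -E "pos|ft";done
```

```text
time: 22.8
tool_pos: [522.0, 221.3, 232.9]
tcp_rot: [-180.0, 0.0, 89.8]
ft_force: [0.1, -0.7, -4.7]
finger_gap: 53.7
grip_force: 61.4
tool_pos: [522.1, 221.3, 231.6]
ft_force: [0.6, 0.4, -4.0]
tool_pos: [522.2, 221.4, 231.0]
ft_force: [-4.3, -1.9, 5.1]
```

```bash
python3 -m jog '0 0 -0.005 0 0 0 1;0 0 0 0 0 0 -0.65;0 0 0 0 0 0 -0.65;0 0 0 0 0 0 -0.65'; python3 -m jog '0 0 -0.3 0 0 0 -0.65;0 0 -0.6 0 0 0 -0.65;0 0 -0.6 0 0 0 -0.65;0 0 -0.2 0 0 0 -0.65;0 0 0 0 0 0 -1'
python3 - <<'E'
from bench import *
from u import *
s=snapshot("wrist");np.savez("w9.npz",**s);labels(s,86)
plan(661.5,-173.5,310,91.6,8)
E
```

```text
time: 24.05
tool_pos: [522.2, 221.3, 230.6]
tcp_rot: [180.0, -0.0, 89.8]
ft_force: [-0.7, 0.1, -0.0]
finger_gap: 70.5
grip_force: 0.0
time: 24.68
tool_pos: [522.5, 221.5, 402.3]
tcp_rot: [179.8, -0.1, 89.8]
ft_force: [-0.1, 0.2, 0.3]
finger_gap: 84.9
grip_force: 0.0
label px [230 142  41  70] centre 522.7 222.2 size 70.2 39.0 long yaw 89.9
from [522.  221.3 399.9] [-180.    -0.    89.8] step mm 53.5 deg 0.2
-0.493 0.176 0.112 -0.0 -0.0 -0.0037
-0.494 0.174 0.112 -0.0 -0.0 -0.0037
-0.494 0.172 0.112 -0.0 -0.0 -0.0037
-0.495 0.17 0.112 -0.0 -0.0 -0.0037
-0.496 0.168 0.112 -0.0 -0.0 -0.0037
-0.496 0.166 0.112 -0.0 -0.0 -0.0037
-0.497 0.164 0.112 -0.0 -0.0 -0.0037
-0.498 0.162 0.112 -0.0 -0.0 -0.0037
```

The second carton is within 1 mm of the first. I'll fetch the lightest, staying high to clear the bottle.

```bash
python3 -m jog '-0.493 0.175 0 0 0 -0.004 -1;-0.494 0.174 0 0 0 -0.004 -1;-0.494 0.172 0 0 0 -0.004 -1;-0.495 0.17 0 0 0 -0.004 -1;-0.496 0.168 0 0 0 -0.004 -1';python3 -m jog '-0.496 0.166 0 0 0 -0.004 -1;-0.497 0.164 0.1 0 0 -0.004 -1;-0.498 0.162 0.1 0 0 -0.004 -1;0 0 0.5 0 0 0 -1;0 0 0 0 0 0 -1'; python3 -m jog '0 0 0 0 0 0 -1;0 0 0 0 0 0 -1'
python3 - <<'E'
from bench import *
from u import *
s=snapshot("wrist");np.savez("w10.npz",**s);labels(s,38)
plan(661.5,-173.5,181,91.7,1)
E
```

```text
time: 25.35
tool_pos: [609.0, -27.0, 396.7]
tcp_rot: [-179.7, -0.0, 91.0]
ft_force: [0.4, 0.5, 1.0]
finger_gap: 85.5
grip_force: 0.0
time: 25.98
tool_pos: [659.1, -173.2, 321.2]
tcp_rot: [-179.2, -0.3, 91.7]
ft_force: [-0.9, 0.1, 0.1]
finger_gap: 85.5
grip_force: 0.0
time: 26.22
tool_pos: [662.3, -172.7, 332.9]
tcp_rot: [179.8, 0.1, 91.8]
ft_force: [0.2, 0.1, 1.3]
finger_gap: 85.4
grip_force: 0.0
label px [228 146  44  75] centre 661.2 -173.2 size 70.7 39.2 long yaw 91.4
from [ 662.4 -172.8  333.1] [1.798e+02 1.000e-01 9.180e+01] step mm 152.1 deg 0.2
-0.004 -0.014 1.521 0.0032 0.0012 0.0017
```

```bash
python3 -m jog '-0.004 -0.01 0.5 0 0 0.004 -1; 0 0 0.5 0 0 0 -1; 0 0 0.35 0 0 0 -1; 0 0 0.165 0 0 0 -1;0 0 0 0 0 0 0.3' 40; python3 -m jog '0 0 0 0 0 0 1;0 0 0 0 0 0 1;0 0 0 0 0 0 1'; python3 -m jog '0 0 -0.1 0 0 0 1; 0 0 -0.6 0 0 0 1; 0 0 -0.6 0 0 0 1; 0 0 -0.6 0 0 0 1;0 0 -0.3 0 0 0 1'; python3 - <<'E'
from u import *
plan(522,212,410,89.8,8)
E
```

```text
time: 26.9
tool_pos: [660.8, -173.6, 179.1]
tcp_rot: [-180.0, -0.0, 91.5]
ft_force: [0.2, 0.1, 0.4]
finger_gap: 69.9
grip_force: 0.0
time: 27.28
tool_pos: [661.9, -174.2, 181.7]
tcp_rot: [179.8, 0.1, 91.5]
ft_force: [-0.3, 0.5, 7.0]
finger_gap: 54.0
grip_force: 45.4
time: 27.9
tool_pos: [661.1, -174.0, 405.0]
tcp_rot: [179.6, 0.1, 91.5]
ft_force: [0.6, -0.5, -2.4]
finger_gap: 54.3
grip_force: 44.5
from [ 661.1 -174.   405. ] [1.796e+02 1.000e-01 9.150e+01] step mm 51.3 deg 0.2
0.487 -0.161 -0.008 0.0008 0.0003 0.0035
0.486 -0.163 -0.008 0.0008 0.0003 0.0035
0.486 -0.165 -0.008 0.0008 0.0003 0.0035
0.485 -0.166 -0.008 0.0008 0.0003 0.0035
0.484 -0.168 -0.007 0.0008 0.0003 0.0035
0.484 -0.17 -0.007 0.0008 0.0003 0.0035
0.483 -0.172 -0.007 0.0008 0.0003 0.0035
0.482 -0.174 -0.007 0.0008 0.0003 0.0035
```

```bash
python3 -m jog '0.487 -0.161 -0.008 0 0 0.0035 1;0.486 -0.163 -0.008 0 0 0.0035 1;0.486 -0.165 -0.008 0 0 0.0035 1;0.485 -0.166 -0.008 0 0 0.0035 1;0.484 -0.168 -0.007 0 0 0.0035 1';python3 -m jog '0.484 -0.17 -0.007 0 0 0.0035 1;0.483 -0.172 -0.007 0 0 0.0035 1;0.482 -0.174 -0.007 0 0 0.0035 1;0 0 0 0 0 0 1;0 0 0 0 0 0 1';python3 -m jog '0 0 0 0 0 0 1;0 0 0 0 0 0 1'
python3 - <<'E'
from bench import *
from u import *
s=snapshot("wrist");np.savez("w11.npz",**s);labels(s,sense()["tool_pos"][2]-181.5+38)
plan(522.5,221.3,290,89.9,1)
E
```

```text
time: 28.52
tool_pos: [572.8, 68.8, 403.5]
tcp_rot: [180.0, -0.0, 90.4]
ft_force: [0.6, 0.2, -2.1]
finger_gap: 54.3
grip_force: 44.4
time: 29.15
tool_pos: [521.5, 212.0, 405.3]
tcp_rot: [180.0, 0.0, 89.9]
ft_force: [-0.8, -1.3, -2.6]
finger_gap: 54.6
grip_force: 44.3
time: 29.4
tool_pos: [522.0, 211.0, 405.0]
tcp_rot: [-180.0, 0.0, 89.7]
ft_force: [-0.4, 0.5, -1.7]
finger_gap: 54.2
grip_force: 44.3
label px [232 130  41  37] centre 523.1 270.3 size 15.3 13.7 long yaw 179.7
label px [203 206  99 138] centre 522.8 211.8 size 70.3 40.0 long yaw 89.8
from [522.  211.1 404.9] [-180.     0.    89.7] step mm 115.4 deg 0.2
0.102 0.005 1.149 -0.0002 0.0001 -0.0027
```

```bash
python3 -m jog '0.105 0.005 0.2 0 0 -0.002 1;0 0 0.4 0 0 0 1;0 0 0.4 0 0 0 1;0 0 0.15 0 0 0 1;0 0 0 0 0 0 1';python3 -m jog '0 0 0 0 0 0 1;0 0 0.1 0 0 0 1;0 0 0.03 0 0 0 1;0 0 0 0 0 0 1;0 0 0 0 0 0 1'
```

```text
time: 30.08
tool_pos: [521.6, 222.6, 288.4]
tcp_rot: [-179.8, 0.0, 89.9]
ft_force: [-0.0, 0.8, -1.2]
finger_gap: 54.2
grip_force: 44.2
time: 30.7
tool_pos: [522.2, 222.6, 277.2]
tcp_rot: [180.0, -0.0, 89.9]
ft_force: [0.1, 0.1, -2.6]
finger_gap: 54.2
grip_force: 44.3
```

```bash
python3 -m jog '-0.008 0.003 0.05 0 0 0 1;0 0 0 0 0 0 1;0 0 0 0 0 0 1'|grep -E "pos|ft"; for i in 1 2 ; do python3 -m jog '0 0 0.015 0 0 0 1;0 0 0 0 0 0 1;0 0 0 0 0 0 1'|grep -E "pos|ft";done
```

```text
tool_pos: [522.4, 221.7, 271.9]
ft_force: [-0.2, -0.2, -2.8]
tool_pos: [522.5, 221.7, 270.5]
ft_force: [0.4, 0.7, -0.9]
tool_pos: [522.5, 221.7, 268.9]
ft_force: [0.8, 0.5, -1.6]
```

```bash
python3 -m jog '0 0 0.01 0 0 0 1;0 0 0 0 0 0 1;0 0 0 0 0 0 1'|grep -E "pos|ft"; python3 -m jog '0 0 0.008 0 0 0 1;0 0 0 0 0 0 1'|grep -E "pos|ft"
```

```text
tool_pos: [522.5, 221.7, 268.0]
ft_force: [0.1, 0.1, -2.0]
tool_pos: [522.6, 221.8, 267.7]
ft_force: [-2.0, -0.2, 3.0]
```

It's down. I'll release, retreat and check.

```bash
python3 -m jog '0 0 -0.003 0 0 0 1;0 0 0 0 0 0 -0.65;0 0 0 0 0 0 -0.65;0 0 0 0 0 0 -0.65'; python3 -m jog '0 0 -0.3 0 0 0 -0.65;0 0 -0.5 0 0 0 -0.65;0 0 -0.5 0 0 0 -0.65;0 0 -0.2 0 0 0 -0.65;0 0 0 0 0 0 -1'; python3 -m jog '-0.5 0 0 0 0 0 -1;-0.5 0 0 0 0 0 -1;0 0 0 0 0 0 -1;0 0 0 0 0 0 -1'|head -2
python3 - <<'E'
from bench import *
from u import *
s=snapshot("wrist");labels(s,124);t=snapshot("side")
f=lambda a,k:cv2.resize(a,None,fx=k,fy=k,interpolation=cv2.INTER_CUBIC)
cv2.imwrite("pics/fin.png",np.hstack([f(s["img"][...,::-1],.78125),f(t["img"][190:290,195:295,::-1],3)]) if 0 else np.hstack([f(s["img"][...,::-1],.78125),f(t["img"][190:290,195:295,::-1],3),])) 
E
```

```text
time: 32.95
tool_pos: [522.5, 221.7, 267.4]
tcp_rot: [180.0, -0.0, 89.9]
ft_force: [0.4, -0.9, -0.0]
finger_gap: 70.5
grip_force: 0.0
time: 33.58
tool_pos: [522.9, 221.9, 419.0]
tcp_rot: [179.8, -0.1, 89.9]
ft_force: [0.2, 0.2, -0.4]
finger_gap: 84.9
grip_force: 0.0
time: 34.08
tool_pos: [522.1, 121.7, 415.4]
label px [229  18  51  93] centre 523.1 223.1 size 70.4 39.6 long yaw 89.3
```

View pics/fin.png

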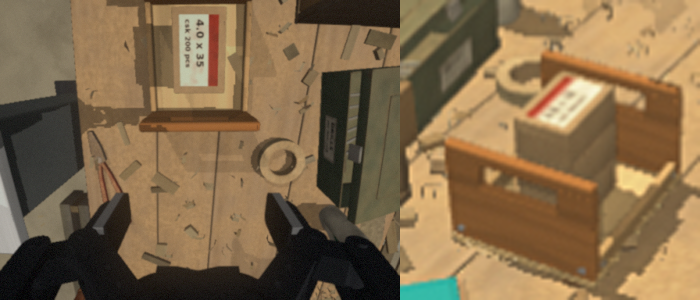

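The left half shows the top label at (198,50), centred in the crate. The right half shows an upright, flush stack at (565,140) with the tape roll untouched at (515,80).

```bash
python3 -c "
from bench import *
print(hand_in())"
```

```text
the job is handed in; nothing more can be done
None
```

The three cartons are stacked in the middle of the crate, lengthwise and upright, with the heaviest (about 7.5 N) on the floor, then 4.4 N, then 2.2 N on top. They line up within about 2 mm by the wrist camera, no move went near the tape roll, jar or bottle, and I handed the job in at about 34 s.

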